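# Draw out and lock the folding trolley's handle

## Robot

A 7-joint arm with a two-finger parallel gripper is mounted at the origin on the work surface. World frame = base frame: x ahead of the robot, y to its left, z up, the work surface at z = 0. Lengths are in mm, angles in degrees, forces in N, time in s.
With the tool pointing down it reaches from about 425 to 875 mm from the base axis. Payload 4.7 kg.
Tool frame: the origin (TCP) lies between the finger pads; the fingertips stand arm.tip_extent ahead of it and the grasp point (between the pads) lies 8 mm behind it (arm.tip_extent is the distance from the TCP to the fingertips, in mm); x points along the fingers, z is the direction in which the jaws open and shut, and the axes are right-handed (so a half turn about x gives the same grasp; the last joint's range is limited). The gripper opens to 85 mm and grips with 20 to 120 N. Pads are 22 mm wide; open, the fingers measure 114 mm over their backs; the gripper's body (76 mm by 85 mm) begins 54 mm behind the grasp point. The pads swing forward as they close: fully open they stand 13 mm farther back than shut.
Start: joints at [75.464, 18.392, -4.016, 83.108, 1.295, 78.541, -3.26], TCP at [171.976, -626.856, 242.349] pointing down, gripper open.
Joint ranges: [-163.93, 163.93], [-17.29, 119.83], [-79.2, 71.16], [3.27, 140.29], [-89.18, 269.18], [5.43, 117.66], [-154.24, 154.24]. Speed limits (degrees/s): [147.25, 147.25, 180, 180, 180, 180, 180].

## Interface

Orientations are given as a 3x3 rotation matrix whose columns are the frame's x, y, z axes.
In Python, from plant import arm gives the robot as it stands.
- The arm moves only by the shell command python3 -m creep 'ROWS'. ROWS is JSON, a list of rows, each a list of 5 numbers: the opening, from 0 (shut) to 1 (fully open), then the shift along the world's x, y, z in mm, then the turn about the world's z in rad. In form: [[hand, x, y, z, turn], ...]. A call has 1 to 10 rows; each row is the pose to reach, as a shift and turn from the pose commanded when the call began; what a row does not reach only later rows make up. A row lasts 1/12 s, in which the tool goes at most 41.7 mm and 7.16 degrees, less where a joint would pass 70% of its speed; a pose out of reach is approached as far as the arm can. A call with a gripper value outside its range is refused whole. The fingers move at their own pace and stop on an object; the grip force is fixed at half the most. Time passes only in rows, so rows that repeat a pose let the fingers close. It gives the time, the measured TCP pose, the force and the opening at its end, in the units of the state.
- arm.state(): the state, without advancing time (a new reading comes with each control period).
- arm.grab_frame(name): name is "scene" or "side" or "wrist"; returns a dict with "image" (480x640x3 uint8, red, green, blue), "K" (3x3 intrinsics, pixels), "D" ([k1, k2, p1, p2, k3] as OpenCV has them; the pictures are not rectified), "R" (3x3) and "t" (3): a world point X has camera coordinates R X + t; the wrist camera has in their place "tool_from_camera" (4x4, takes a point from camera to tool coordinates, whose origin is the TCP and whose axes are the tool frame's). Camera axes: x right, y down, z forward; pixel columns grow to the right and rows downward; lengths in mm; the calibration is good to about 2 mm. A picture is of the moment at which its call begins: read the wrist's pose just before it. There is no depth.
- arm.close_job(): hands the job in, once; it reports no verdict.
The state is a dict: "t": time; "q": joint angles; "joint_vel": joint speeds; "joint_torque": joint torques, N m; "eef_pos": TCP position; "orientation": TCP orientation; "force": force on the tool from outside, world axes, zero at the start; "torque": the same for the moment, N m; "width": finger opening in mm.
Only numpy, scipy, OpenCV 4.12 (cv2) and the standard library are available. Lean on these libraries where they do the work, as an engineer would, in place of code of your own. Each camera call takes 0.05 s, during which the arm holds its last target.

## Task

Get the folding hand trolley lying on the packing bench ready to be led away: squeeze the release button in its grip bar and pull the handle out, past the first stop to the second (fully out), then let the button spring back out so that the handle locks there. Finish with the gripper holding the drawn-out grip bar beside the button, handle still locked. Leave the trolley itself lying flat where it is, without dragging it along the bench, and do not knock the things around it.

Things in the scene. Friction and masses are not known exactly. Their poses are not given: they have to be found in the camera images.
- trolley: Folding hand trolley (about 3 kg, loose), folded flat on its back, 550 mm long: two aluminium tubes, ribbed toe plate and flat wheels at the tail (top 73 mm high), black collar bracket at the head. Origin on the bench under the bracket's middle; z up, +x the way the handle pulls out. Bracket: x -28 to +24 mm, 192 mm wide, 62 mm high. 13 to 25 N along the bench drag it.
- pull_handle: Pull handle: black grip bar on two 16 mm steel tubes. Origin at the bar's middle, 46 mm above the bench and, stowed, 80 mm ahead (+x) of the trolley's origin; axes as the trolley's. Bar 26 mm thick (x), 190 long (y), 24 high (z); the tubes run back (-x) at y = +-80 mm. Stowed, 43 mm is free between bar and collar bracket.
- handle_travel (a joint): How far the handle is drawn out, m: 0 stowed, first stop 0.140, second stop 0.280, the end of its travel (hard stop 1 mm beyond). Slides with about 3 N of friction. A spring lock holds it at 0, 0.140 and 0.280 with about 2 mm of play either way; with the button in, it runs freely.
- release_button: Grey push button in the middle of the bar's outer face (away from the trolley), 34 mm long (y), 14 high. Origin at the middle of its outer face, 19 mm ahead (+x) of the bar's middle: it stands 6 mm proud; bar and button together are 32 mm thick. It moves in -x: squeezing the bar front to back at its middle presses it in.
- button_press (a joint): How far the button is pressed, m: 0 out, 0.006 flush. Spring 4 N at first, 9 N fully in. The lock is clear from 0.005 on. Let go between stops it stays sunk at about 0.004, and springs out to 0, locking the handle, when the handle comes to a stop.
- carton_flat: Loose cardboard carton 90 x 150 x 60 mm, 0.7 kg, beyond the work. Origin at the centre of its underside.
- carton_tall: Loose cardboard carton 90 x 100 x 110 mm, 0.6 kg, beyond the work. Origin at the centre of its underside.
- suspension_arm: Loose cast aluminium car suspension arm, A-shaped, about 310 x 270 mm, 75 mm high, 1.6 kg, to the robot's right. Origin on the bench under its middle.
- tape_dispenser: Loose hand-held packing-tape dispenser lying on its side, about 190 x 170 mm, 56 mm high, 0.55 kg, to the robot's right. Origin on the bench under the tape roll.

How it is judged:
By the outcome, as a careful person would: the job done as asked, in the order asked, and still so for the second after the job is handed in, while the arm keeps its last pose, push and grip.
It also fails if it takes over 45 s, if anything falls off the work surface, if the arm or the gripper's body presses on something with over 40 N, if the wrist force passes 120 N, or if a joint passes its speed limit or range.

## Working session

There is one attempt and no reset: what is moved stays moved. The work goes in short steps, Python scripts to look and compute and a shell command to move; the robot and the scene stay as the last step left them, time stands still between calls to the robot, and variables do not carry over. Pictures are saved under pics/ and viewed, and the job is handed in when it is done.

```bash
ls; mkdir -p pics; python3 - <<'E'
from plant import arm
import cv2,numpy as np
s=arm.state();print(s['t'],s['eef_pos'],s['orientation'],s['width'],arm.tip_extent)
for n in("scene","side","wrist"):
    f=arm.grab_frame(n);cv2.imwrite(f'pics/a_{n}.png',f['image'][:,:,::-1])
    np.savez(f'pics/a_{n}.npz',**f)
    print(n,f['K'],f['D'],f.get('R'),f.get('t'),f.get('tool_from_camera'))
E
```

```text
pics
0.0 [ 171.8088069  -626.3288809   241.21458079] [[-6.00679946e-04  9.64350150e-01  2.64628847e-01]
 [ 1.85820102e-03  2.64629514e-01 -9.64348364e-01]
 [-9.99998093e-01 -8.75311306e-05 -1.95091407e-03]] 85.34414123762863 11.0
scene [[454.8197785    0.         320.10741153]
 [  0.         454.8197785  232.68192694]
 [  0.           0.           1.        ]] [-0.07685615  0.          0.          0.          0.        ] [[ 0.88997001  0.45596523 -0.00700662]
 [ 0.33382197 -0.6618799  -0.6711765 ]
 [-0.31067068  0.59498799 -0.74126447]] [-437.18211677 -212.13668641 1361.786739  ] None
side [[460.4009496    0.         325.07653907]
 [  0.         460.4009496  238.71169287]
 [  0.           0.           1.        ]] [-0.02209419  0.          0.          0.          0.        ] [[-0.9912391  -0.13068378 -0.0191517 ]
 [-0.06511331  0.60965812 -0.78998559]
 [ 0.11491429 -0.78181758 -0.61282622]] [531.75116188 144.14353159 781.25240937] None
wrist [[397.28208982   0.         316.86791208]
 [  0.         397.28208982 236.59474512]
 [  0.           0.           1.        ]] [0.02844774 0.         0.         0.         0.        ] None None [[ 6.23910982e-04 -2.70533772e-01  9.62710283e-01 -1.31566657e+02]
 [-2.13334339e-04 -9.62710485e-01 -2.70533690e-01  6.89485018e+01]
 [ 9.99999783e-01 -3.65902217e-05 -6.58359787e-04 -8.64650780e-01]
 [ 0.00000000e+00  0.00000000e+00  0.00000000e+00  1.00000000e+00]]
```

View pics/a_scene.png

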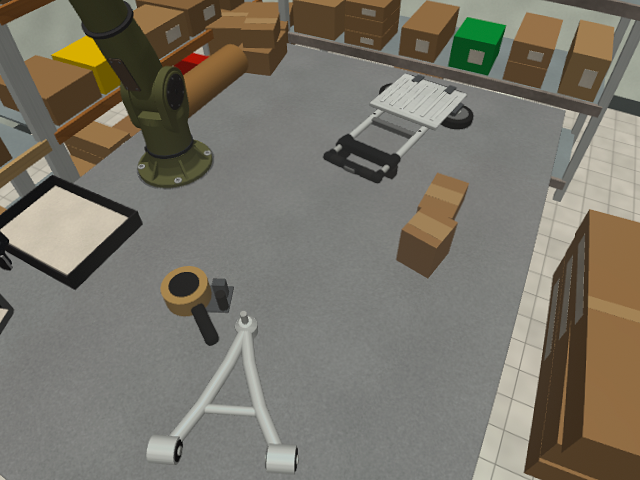

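View pics/a_side.png

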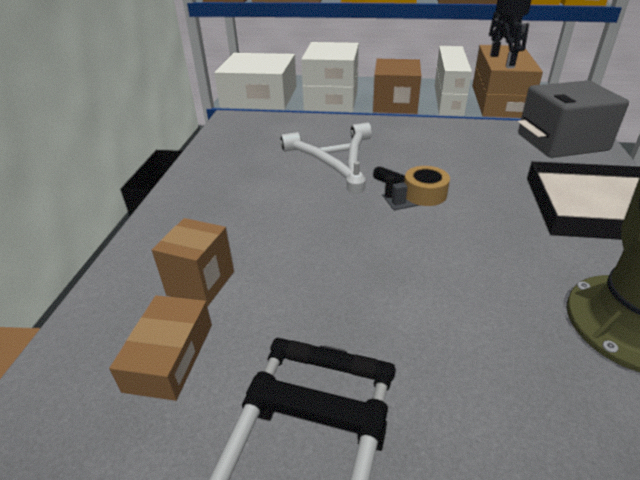

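View pics/a_wrist.png

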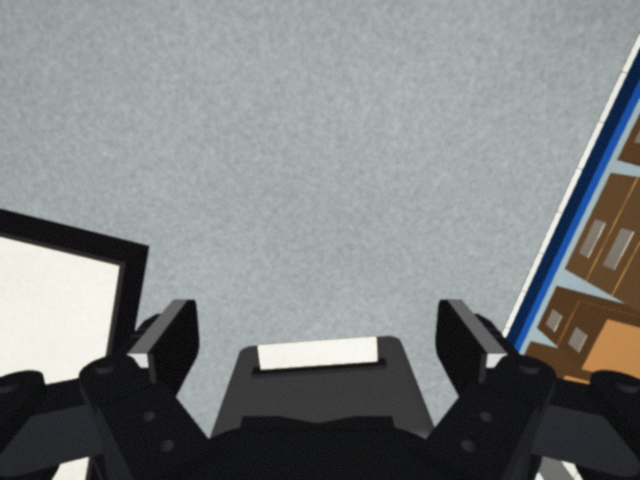

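The scene view shows the trolley in the upper right, with its bar at about (325–395, 155–180). In the side view the bar runs from about (273,350) to (393,373). I'll zoom in next.

```bash
cat > h.py <<'E'
import numpy as np,cv2
def load(n): return dict(np.load(n,allow_pickle=True))
def ray(f,p,Rw=None):
    u=cv2.undistortPoints(np.array([[p]],float),f['K'],f['D'])[0,0]
    d=f['R'].T@np.array([u[0],u[1],1]);o=-f['R'].T@f['t'];return o,d
def onz(f,p,z):
    o,d=ray(f,p);return o+d*(z-o[2])/d[2]
def proj(f,X):
    return cv2.projectPoints(np.array(X,float).reshape(-1,3),cv2.Rodrigues(f['R'])[0],f['t'],f['K'],f['D'])[0][:,0]
E
python3 - <<'E'
import cv2
a=cv2.imread('pics/a_side.png')[320:460,230:420];cv2.imwrite('pics/b1.png',cv2.resize(a,None,fx=4,fy=4,interpolation=2))
a=cv2.imread('pics/a_scene.png')[60:200,310:500];cv2.imwrite('pics/b2.png',cv2.resize(a,None,fx=4,fy=4,interpolation=2))
E
```

```text
(no output)
```

View pics/b1.png

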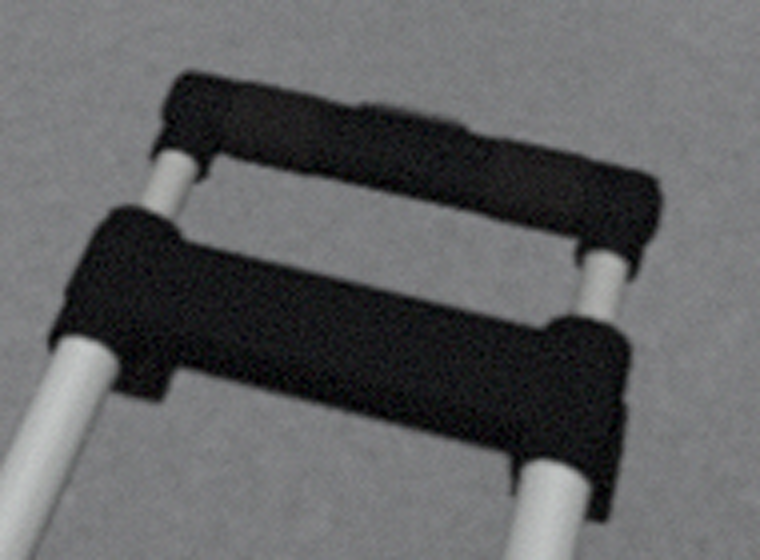

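View pics/b2.png

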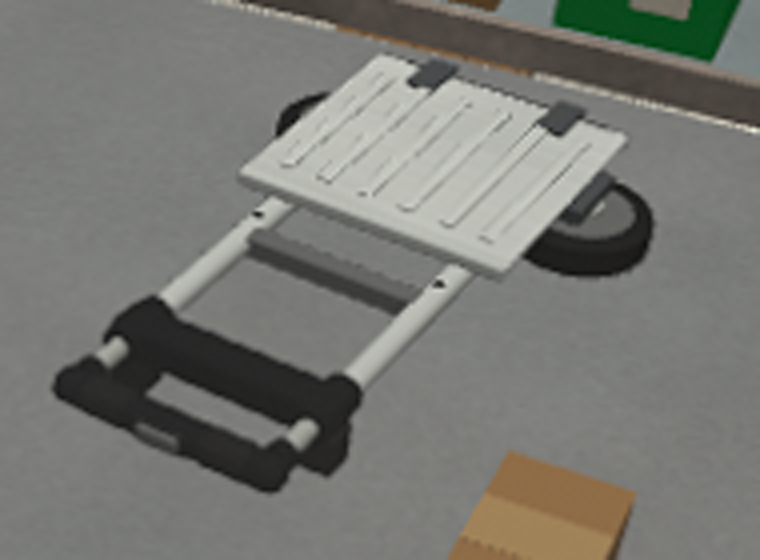

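```bash
python3 - <<'E'
from h import *
S=load('pics/a_side.npz');C=load('pics/a_scene.npz')
s=lambda x,y:(230+(x-1.5)/4,320+(y-1.5)/4)
c=lambda x,y:(310+(x-1.5)/4,60+(y-1.5)/4)
for n,f,L,R in(('side',S,s(165,115),s(660,212)),('scene',C,c(56,382),c(285,474))):
    a,b=onz(f,L,46),onz(f,R,46);print(n,a,b,(a+b)/2,np.linalg.norm(a-b),np.degrees(np.arctan2(*(a-b)[[1,0]])))
print('button scene z46',onz(C,c(157,438),46))
print('tubes side z46', [onz(S,s(*p),46)[:2] for p in((178,162),(605,258),)])
print('alu tubes side z46', [onz(S,s(*p),46)[:2] for p in((92,345),(555,470),)])
print('carton side z0',[onz(S,p,0)[:2] for p in((115,384),(174,394),(207,303),(233,272))], 'z60',[onz(S,p,60)[:2] for p in((117,352),(180,362),(211,300))],'z110',[onz(S,p,110)[:2] for p in((231,230),(200,248),(156,245))])
E
```

```text
side [597.40736697 159.67188117  46.        ] [411.05250061 181.82104439  46.        ] [504.22993379 170.74646278  46.        ] 187.66651711104603 -6.778078827908866
scene [411.92852452 177.68774386  46.        ] [596.55433761 158.390995    46.        ] [504.24143107 168.03936943  46.        ] 185.63150426310867 174.03321519488614
button scene z46 [502.83430488 153.55857787  46.        ]
tubes side z46 [array([587.78138652, 180.42638991]), array([429.87775561, 203.31170457])]
alu tubes side z46 [array([600.37055989, 258.02188196]), array([442.68680012, 283.72886416])]
carton side z0 [array([834.21902219, 220.12610124]), array([736.10433718, 225.54414806]), array([749.19906071,  36.13326299]), array([725.99538394, -51.46790147])] z60 [array([819.67943987, 204.4681405 ]), array([719.03728708, 210.30113771]), array([714.73543152,  84.08048522])] z110 [array([711.29360681, -43.70576932]), array([749.65562864,  12.36423515]), array([829.66375014,  12.67372263])]
```

```bash
python3 -m creep '[[0.65,330,240,30,-0.38],[0.65,330,240,30,-0.38],[0.65,330,240,30,-0.38],[0.65,330,240,30,-0.38],[0.65,330,240,30,-0.38],[0.65,330,240,30,-0.38],[0.65,330,240,30,-0.38],[0.65,330,240,30,-0.38],[0.65,330,240,30,-0.38],[0.65,330,240,30,-0.38]]'
```

```text
t: 0.98
eef_pos: [503.8, -384.7, 272.4]
orientation: [[0.0, 0.994, -0.111], [0.0, -0.111, -0.994], [-1.0, 0.0, -0.0]]
force: [1.6, -1.2, -0.3]
width: 55.7
```

```bash
python3 -c "
from plant import arm
s=arm.state();print(s['t'],s['eef_pos'],s['orientation'],s['width'],s['q'])"
```

```text
0.9833 [ 503.80908257 -384.65431309  272.36313882] [[ 1.84334606e-04  9.93833663e-01 -1.10881091e-01]
 [ 4.19699041e-04 -1.10881160e-01 -9.93833584e-01]
 [-9.99999895e-01  1.36661234e-04 -4.37550270e-04]] 55.68916248641245 [ 46.63739527  16.39781316 -14.59332149  82.66967323   4.09837963
  81.46003575 -64.36225129]
```

```bash
python3 -m creep '[[0.65,0,410,-20,0],[0.65,0,410,-20,0],[0.65,0,410,-20,0],[0.65,0,410,-20,0],[0.65,0,410,-20,0],[0.65,0,410,-20,0],[0.65,0,410,-20,0],[0.65,0,410,-20,0],[0.65,0,410,-20,0],[0.65,0,410,-20,0]]'; python3 -m creep '[[0.65,0,60,-20,0],[0.65,0,130,-40,0],[0.65,0,130,-40,0],[0.65,0,130,-40,0],[0.65,0,130,-40,0],[0.65,0,130,-40,0]]'
cat >> h.py <<'E'
def grabw(name):
    from plant import arm
    s=arm.state();f=arm.grab_frame('wrist')
    T=np.array(f['tool_from_camera']);Ro=np.array(s['orientation']);p=np.array(s['eef_pos'])
    Rwc=Ro@T[:3,:3];c=Ro@T[:3,3]+p
    g=dict(image=f['image'],K=np.array(f['K']),D=np.array(f['D']),R=Rwc.T,t=-Rwc.T@c)
    np.savez(f'pics/{name}.npz',**g);cv2.imwrite(f'pics/{name}.png',f['image'][:,:,::-1]);print(s['t'],p,s['width'],s['force']);return g
E
python3 -c "
from h import *
grabw('w1')"
```

```text
t: 1.82
eef_pos: [501.2, 26.3, 252.3]
orientation: [[0.0, 0.994, -0.11], [0.0, -0.11, -0.994], [-1.0, 0.0, -0.0]]
force: [0.9, 0.6, 0.9]
width: 55.4
t: 2.32
eef_pos: [501.6, 153.3, 211.9]
orientation: [[-0.001, 0.994, -0.11], [-0.001, -0.11, -0.994], [-1.0, -0.001, 0.001]]
force: [-0.6, -0.9, -0.1]
width: 55.4
2.3167 [501.60485888 153.29016323 211.91411354] 55.39510638203244 [-0.59032731 -0.86809621 -0.13264786]
```

View pics/w1.png

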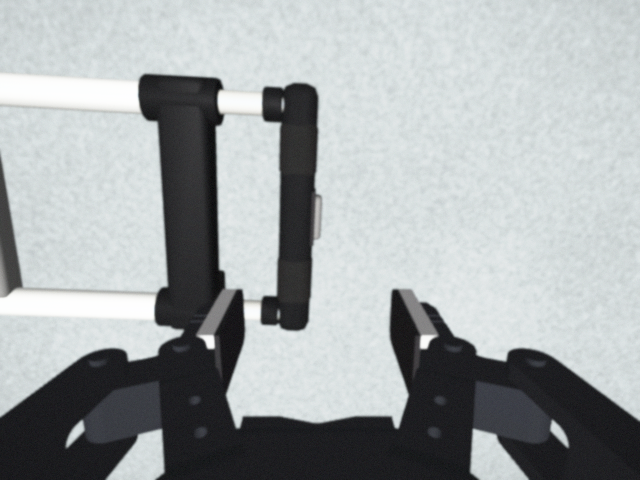

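The wrist view shows the bar at columns 281–316 and rows 85–329, the button at about (317, 217), and the tubes at rows ~100 and ~310. Next I'll measure these with masks.

```bash
cat > m.py <<'E'
from h import *
import sys
f=load(f'pics/{sys.argv[1]}.npz');g=cv2.cvtColor(f['image'],cv2.COLOR_RGB2GRAY)
# bar dark rows
m=g<80
E
python3 - <<'E'
from h import *
f=load('pics/w1.npz');g=cv2.cvtColor(f['image'],cv2.COLOR_RGB2GRAY).astype(int)
# bar edges per row
L=[];R=[]
for y in range(125,290,4):
    r=g[y,255:345]<90
    i=np.where(r)[0]
    if y<290: L.append((255+i[0]-.5,y)); R.append((255+i[-1]+.5,y))
print(L[::6],R[::6])
def fit(P,z):
    W=np.array([onz(f,p,z)[:2] for p in P]);c=np.median(W,0)
    vx,vy,x0,y0=cv2.fitLine(W.astype(np.float32),cv2.DIST_HUBER,0,.5,.01).ravel()
    a=np.degrees(np.arctan2(vy,vx)); return a,(x0,y0)
for z in(46,52): print('L',z,fit(L,z));print('R',z,fit([p for p in R if not 185<p[1]<250],z))
# tubes: bright columns
for nm,cols,rows in(('alu_t',range(5,130,5),(60,130)),('alu_b',range(25,145,5),(270,330)),('st_t',range(222,258,3),(75,130))):
    T=[];B=[]
    for x in cols:
        i=np.where(g[rows[0]:rows[1],x]>240)[0]
        if len(i)>3:T.append((x,rows[0]+i[0]-.5));B.append((x,rows[0]+i[-1]+.5))
    M=[(a[0],(a[1]+b[1])/2) for a,b in zip(T,B)]
    print(nm,fit(T,46),fit(B,46),fit(M,46),M[0],M[-1])
print('bar ends',onz(f,(298,84),46),onz(f,(293,329),46),'button',onz(f,(319,194),46),onz(f,(317,240),46))
print('cam',-f['R'].T@f['t'])
E
```

```text
[(np.float64(281.5), 125), (np.float64(279.5), 149), (np.float64(280.5), 173), (np.float64(280.5), 197), (np.float64(279.5), 221), (np.float64(279.5), 245), (np.float64(277.5), 269)] [(np.float64(316.5), 125), (np.float64(316.5), 149), (np.float64(314.5), 173), (np.float64(314.5), 197), (np.float64(313.5), 221), (np.float64(311.5), 245), (np.float64(310.5), 269)]
L 46 (np.float32(-8.86781), (np.float32(511.89926), np.float32(181.88266)))
R 46 (np.float32(-8.979733), (np.float32(513.9181), np.float32(155.54506)))
L 52 (np.float32(-8.869716), (np.float32(512.99927), np.float32(181.18944)))
R 52 (np.float32(-8.979689), (np.float32(515.04987), np.float32(155.37085)))
alu_t (np.float32(81.31554), (np.float32(617.825), np.float32(310.22955))) (np.float32(80.57055), (np.float32(601.54486), np.float32(318.1284))) (np.float32(80.97441), (np.float32(609.6579), np.float32(313.5853))) (5, np.float64(87.5)) (125, np.float64(95.0))
alu_b (np.float32(81.412575), (np.float32(460.92734), np.float32(360.4197))) (np.float32(80.824196), (np.float32(440.5194), np.float32(353.08493))) (np.float32(81.101746), (np.float32(449.99817), np.float32(351.35306))) (25, np.float64(304.0)) (140, np.float64(307.5))
st_t (np.float32(80.361305), (np.float32(596.5059), np.float32(199.38582))) (np.float32(80.43601), (np.float32(586.1127), np.float32(201.14854))) (np.float32(80.7286), (np.float32(591.28265), np.float32(200.0571))) (222, np.float64(100.5)) (255, np.float64(102.5))
bar ends [598.20560961 156.83037877  46.        ] [409.46999089 184.47873201  46.        ] button [519.60082767 150.67034787  46.        ] [483.82406941 156.15975932  46.        ]
cam [570.01904468 146.90952565 343.41604063]
```

```bash
python3 -m creep '[[0.65,1.8,17.2,-30,-0.047],[0.65,1.8,17.2,-60,-0.047],[0.65,1.8,17.2,-85,-0.047],[0.65,1.8,17.2,-100,-0.047],[0.65,1.8,17.2,-105,-0.047],[0.65,1.8,17.2,-105,-0.047],[0.65,1.8,17.2,-105,-0.047]]'
python3 -c "
from h import *
grabw('w2')"
```

```text
t: 2.95
eef_pos: [504.8, 169.3, 108.3]
orientation: [[0.001, 0.987, -0.161], [-0.0, -0.161, -0.987], [-1.0, 0.001, -0.0]]
force: [0.1, 0.2, 0.6]
width: 55.4
2.95 [504.79350686 169.28962374 108.28740582] 55.42659081063005 [0.13931057 0.17882584 0.59721167]
```

View pics/w2.png

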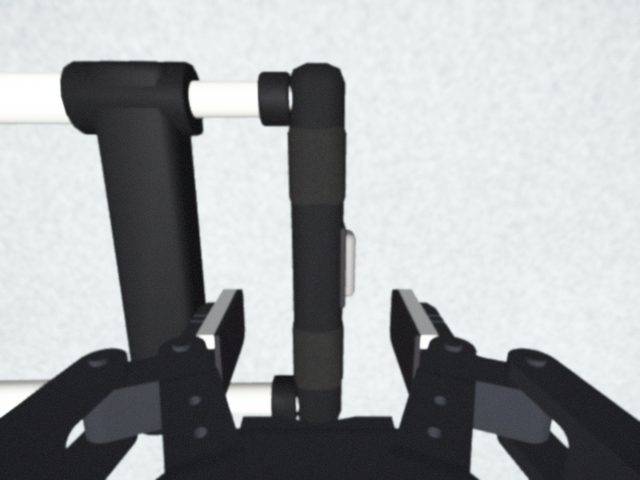

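The bar is now centred at column ~318 and stands upright between the jaws. The button is at (349, 263).

```bash
python3 - <<'E'
from h import *
f=load('pics/w2.npz');g=cv2.cvtColor(f['image'],cv2.COLOR_RGB2GRAY).astype(int)
L=[];R=[]
for y in list(range(135,222,4))+list(range(305,325,4)):
    i=np.where(g[y,260:375]<90)[0];L.append((260+i[0]-.5,y));R.append((260+i[-1]+.5,y))
Ro=None
p=np.array([504.79,169.29]);d=np.array([-.156,-.988]);u=np.array([.988,-.156])
for nm,P in(('L',L),('R',R),('but',[(350,231),(350,296)]),('end',[(318,63)])):
  W=np.array([onz(f,q,46)[:2] for q in P])-p
  print(nm,'along d',np.round((W@d)[::5],1),'along u',np.round((W@u)[::5],1))
print((np.array([onz(f,q,46)[:2] for q in [(350,231),(350,296)]])-p)@u)
E
```

```text
L along d [-14.7 -14.4 -14.7 -14.4 -13.7 -13.3] along u [ 64.   54.7  45.2  35.4  25.4 -30.7]
R along d [12.7 12.4 12.5 12.7 11.8 11.4] along u [ 63.9  54.6  45.1  35.3  25.2 -30.8]
but along d [15.7] along u [17.]
end along d [-0.1] along u [95.2]
[ 16.95062298 -18.60125758]
```

```bash
python3 -m creep '[[0.65,0,0,-20,0],[0.65,0,0,-40,0],[0.65,0,0,-55,0],[0.65,0,0,-65,0],[0.65,0,0,-69,0],[0.65,0,0,-69,0],[0.65,0,0,-69,0],[0.65,0,0,-69,0]]'
python3 -c "
from h import *
from plant import arm
grabw('w3')
f=arm.grab_frame('side');cv2.imwrite('pics/s3.png',cv2.resize(f['image'][280:460,230:430,::-1],None,fx=3,fy=3,interpolation=2))"
```

```text
t: 3.67
eef_pos: [504.7, 170.7, 39.6]
orientation: [[0.002, 0.987, -0.159], [0.0, -0.159, -0.987], [-1.0, 0.002, -0.001]]
force: [0.1, 0.0, -0.4]
width: 55.3
3.6667 [504.74052202 170.66809968  39.56585119] 55.30628537878612 [ 0.05255877  0.00648918 -0.36694237]
```

View pics/w3.png

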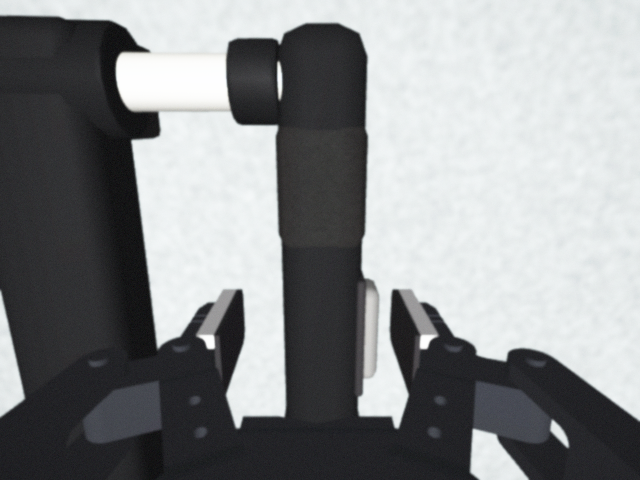

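View pics/s3.png

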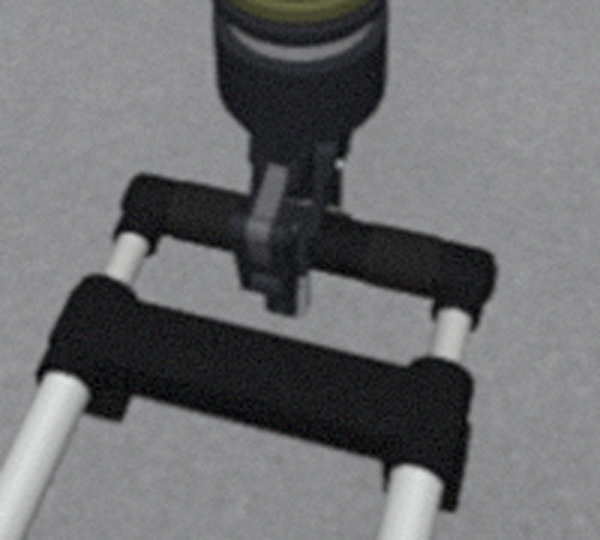

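```bash
python3 -m creep '[[0.4,0,0,0,0],[0.4,0,0,0,0],[0.4,0,0,0,0],[0.4,0,0,0,0]]'; python3 -m creep '[[0.33,0,0,0,0],[0.33,0,0,0,0],[0.33,0,0,0,0]]';python3 -m creep '[[0.2,0,0,0,0],[0.2,0,0,0,0],[0.2,0,0,0,0],[0.2,0,0,0,0]]'
python3 -c "
from h import *
grabw('w4')"
```

```text
t: 4.1
eef_pos: [503.9, 168.4, 38.5]
orientation: [[-0.001, 0.987, -0.16], [-0.003, -0.16, -0.987], [-1.0, -0.0, 0.003]]
force: [-0.2, -4.3, 1.9]
width: 34.4
t: 4.35
eef_pos: [503.9, 168.2, 38.5]
orientation: [[-0.001, 0.987, -0.16], [-0.003, -0.16, -0.987], [-1.0, -0.0, 0.003]]
force: [-1.6, -7.4, 4.3]
width: 28.2
t: 4.68
eef_pos: [504.0, 169.3, 38.8]
orientation: [[0.0, 0.987, -0.159], [-0.002, -0.159, -0.987], [-1.0, 0.0, 0.002]]
force: [-1.7, -4.0, 6.1]
width: 25.5
4.6833 [504.04239435 169.26407374  38.77084709] 25.453354158982332 [-1.73214306 -4.01603966  6.14612957]
```

View pics/w4.png

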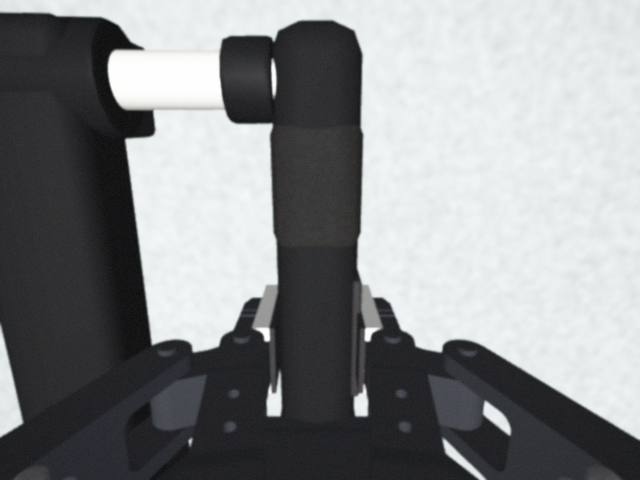

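Width is 25.5 mm and the bar is gripped with the button flush. Next I'll pull it a little way.

```bash
python3 -m creep '[[0.1,0,0,0,0],[0.1,-0.3,-2,0,0],[0.1,-0.8,-4.9,0,0],[0.1,-1.6,-9.9,0,0],[0.1,-2.3,-14.8,0,0],[0.1,-3.1,-19.8,0,0],[0.1,-3.1,-19.8,0,0],[0.1,-3.1,-19.8,0,0]]'
python3 -c "
from h import *
from plant import arm
grabw('w5')
f=arm.grab_frame('side');cv2.imwrite('pics/s5.png',f['image'][:,:,::-1])"
```

```text
t: 5.4
eef_pos: [500.9, 149.4, 38.8]
orientation: [[0.0, 0.987, -0.159], [-0.001, -0.159, -0.987], [-1.0, 0.001, 0.001]]
force: [1.0, -0.3, 4.2]
width: 24.8
5.4 [500.92553383 149.3668435   38.7966473 ] 24.766080504327313 [ 0.97599604 -0.26277421  4.21137285]
```

View pics/s5.png

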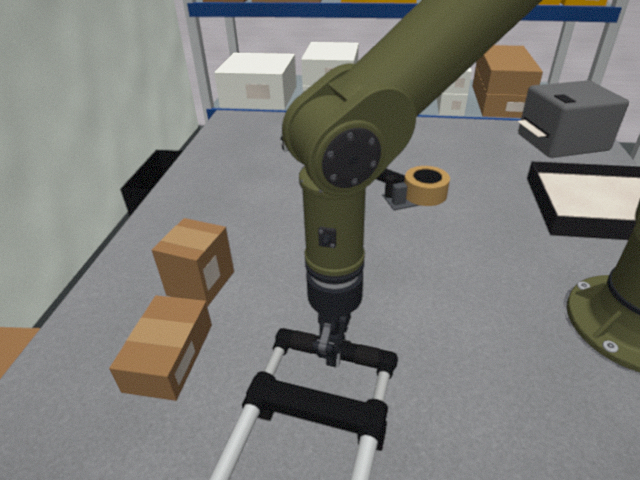

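The handle slides and the collar stays where it was, still at (250–386, 375–440). I'll keep pulling.

```bash
python3 -m creep '[[0.1,-0.8,-4.9,0,0],[0.1,-2.3,-14.8,0,0],[0.1,-3.9,-24.7,0,0],[0.1,-5.5,-34.6,0,0],[0.1,-7,-44.5,0,0],[0.1,-8.6,-54.3,0,0],[0.1,-10.1,-64.2,0,0],[0.1,-11.7,-74.1,0,0],[0.1,-12.5,-79,0,0],[0.1,-12.5,-79,0,0]]'
python3 -c "
from h import *
from plant import arm
grabw('w6')
f=arm.grab_frame('side');cv2.imwrite('pics/s6.png',f['image'][:,:,::-1])
a=cv2.imread('pics/a_side.png').astype(int);b=f['image'][:,:,::-1].astype(int)
print(np.abs(a-b)[420:,150:420].mean())"
```

```text
t: 6.33
eef_pos: [488.3, 68.6, 38.8]
orientation: [[0.0, 0.987, -0.16], [-0.002, -0.16, -0.987], [-1.0, 0.001, 0.002]]
force: [0.9, -2.3, 7.1]
width: 25.3
6.3333 [488.26105121  68.60951074  38.75408764] 25.312766758513263 [ 0.92966504 -2.31597217  7.14556908]
10.474300411522634
```

View pics/s6.png

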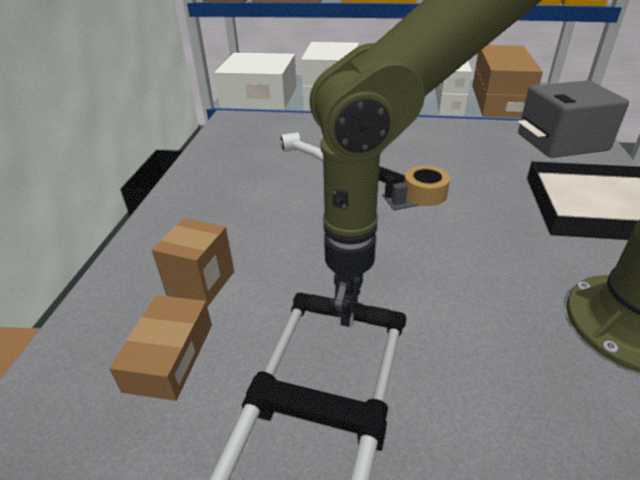

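```bash
python3 -m creep '[[0.1,-0.8,-4.9,0,0],[0.1,-2.3,-14.8,0,0],[0.1,-3.9,-24.7,0,0],[0.1,-5.5,-34.6,0,0],[0.1,-7,-44.5,0,0],[0.1,-8.6,-54.3,0,0],[0.1,-10.1,-64.2,0,0],[0.1,-11.7,-74.1,0,0],[0.1,-13.3,-84,0,0],[0.1,-14,-88.9,0,0]]'
python3 -m creep '[[0.1,-0.8,-4.9,0,0],[0.1,-2.3,-14.8,0,0],[0.1,-3.9,-24.7,0,0],[0.1,-5.5,-34.6,0,0],[0.1,-7,-44.5,0,0],[0.1,-8.6,-54.3,0,0],[0.1,-10.1,-64.2,0,0],[0.1,-11.7,-74.1,0,0],[0.1,-11.7,-74.1,0,0],[0.1,-11.7,-74.1,0,0]]'
python3 -c "
from h import *
from plant import arm
grabw('w7')
f=arm.grab_frame('side');cv2.imwrite('pics/s7.png',f['image'][:,:,::-1])"
```

```text
t: 7.27
eef_pos: [474.5, -19.3, 38.8]
orientation: [[0.001, 0.987, -0.16], [-0.001, -0.16, -0.987], [-1.0, 0.001, 0.001]]
force: [3.3, 1.9, 5.8]
width: 25.0
t: 8.1
eef_pos: [462.7, -94.3, 38.8]
orientation: [[0.001, 0.987, -0.16], [-0.002, -0.16, -0.987], [-1.0, 0.002, 0.002]]
force: [4.5, -2.9, 4.4]
width: 25.0
8.1 [462.71060123 -94.32485173  38.76507814] 25.004935703685565 [ 4.52900752 -2.92917353  4.40877993]
```

View pics/s7.png

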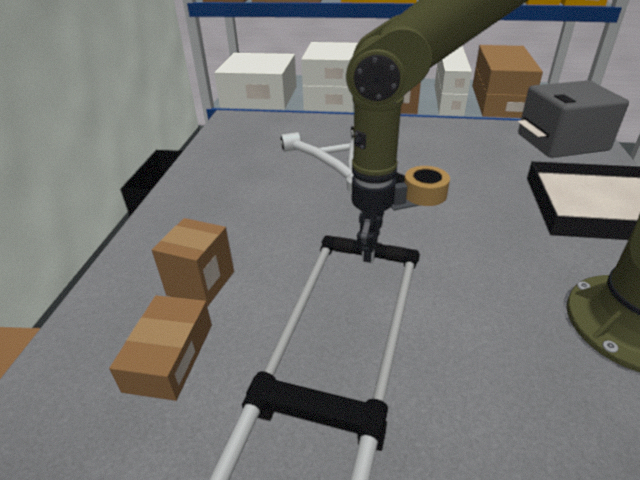

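View pics/w7.png

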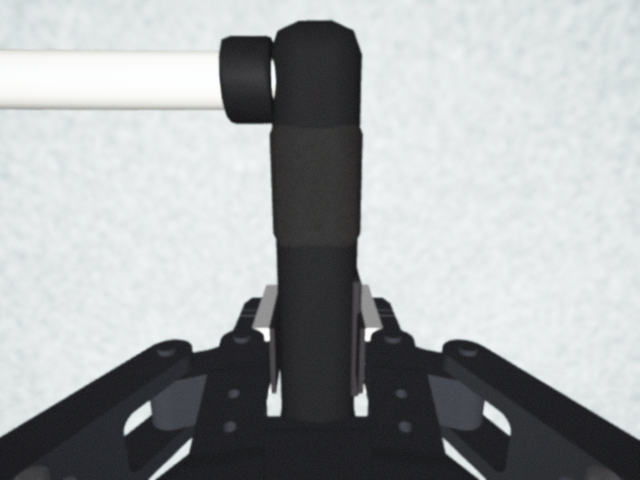

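```bash
python3 -m creep '[[0.1,0,-3,0,0],[0.1,-0.6,-6,0,0],[0.1,-1,-9,0,0],[0.1,-1.2,-10.5,0,0],[0.1,-1.2,-10.5,0,0]]'
python3 -m creep '[[0.1,-0.2,-1,0,0],[0.1,-0.2,-1,0,0]]'
python3 -m creep '[[0.1,-0.2,-1,0,0],[0.1,-0.2,-1,0,0]]'
```

```text
t: 8.62
eef_pos: [461.4, -102.9, 38.8]
orientation: [[0.001, 0.987, -0.159], [-0.0, -0.159, -0.987], [-1.0, 0.001, 0.0]]
force: [3.6, 0.5, 6.7]
width: 25.1
t: 8.78
eef_pos: [461.2, -103.5, 38.7]
orientation: [[0.001, 0.987, -0.159], [-0.0, -0.159, -0.987], [-1.0, 0.001, 0.0]]
force: [3.6, 1.2, 6.4]
width: 25.3
t: 8.95
eef_pos: [461.1, -104.5, 38.7]
orientation: [[0.001, 0.987, -0.159], [-0.0, -0.159, -0.987], [-1.0, 0.001, 0.0]]
force: [3.4, 0.8, 6.5]
width: 25.2
```

```bash
for i in 1 2 3; do python3 -m creep '[[0.1,-0.1,-0.8,0,0],[0.1,-0.1,-0.8,0,0],[0.1,-0.1,-0.8,0,0]]' | grep -v ori | tr '\n' ' '; echo; done
```

```text
t: 9.2 eef_pos: [461.0, -105.2, 38.7] force: [4.0, 1.1, 5.9] width: 25.5 
t: 9.45 eef_pos: [460.9, -106.0, 38.7] force: [3.4, 0.9, 7.1] width: 25.1 
t: 9.7 eef_pos: [460.7, -106.9, 38.7] force: [3.7, 1.9, 6.9] width: 25.3
```

```bash
python3 -m creep '[[0.1,-0.1,-0.8,0,0],[0.1,-0.1,-0.8,0,0],[0.1,-0.1,-0.8,0,0]]' | grep -v ori | tr '\n' ' '; python3 -m creep '[[0.1,-0.1,-0.8,0,0],[0.1,-0.1,-0.8,0,0],[0.1,-0.1,-0.8,0,0]]' | grep -v ori | tr '\n' ' '
```

```text
t: 9.95 eef_pos: [460.6, -107.6, 38.7] force: [2.4, 3.4, 7.2] width: 25.1 t: 10.2 eef_pos: [460.5, -108.4, 38.8] force: [3.7, 2.1, 6.5] width: 25.2
```

```bash
python3 -m creep '[[0.1,-0.1,-0.8,0,0],[0.1,-0.1,-0.8,0,0],[0.1,-0.1,-0.8,0,0]]' | grep -v ori | tr '\n' ' '
python3 -c "
from h import *
grabw('w8')
from plant import arm
f=arm.grab_frame('side');cv2.imwrite('pics/s8.png',f['image'][:,:,::-1])
a=cv2.imread('pics/a_side.png');b=f['image'][:,:,::-1]
cv2.imwrite('pics/s8c.png',np.hstack([cv2.resize(q[365:455,225:415],None,fx=2,fy=2) for q in(a,b)]))"
```

```text
t: 10.45 eef_pos: [460.4, -108.6, 38.7] force: [3.9, 2.8, 6.9] width: 25.2 10.45 [ 460.43423597 -108.63487935   38.71982072] 25.15720999658568 [3.9039831  2.76027737 6.85313692]
```

View pics/s8c.png

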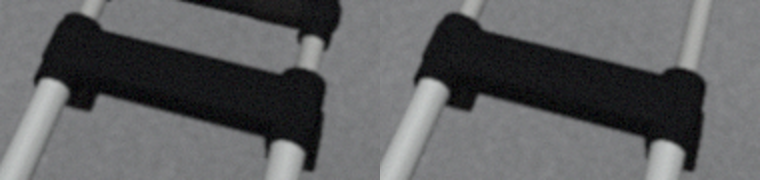

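View pics/w8.png

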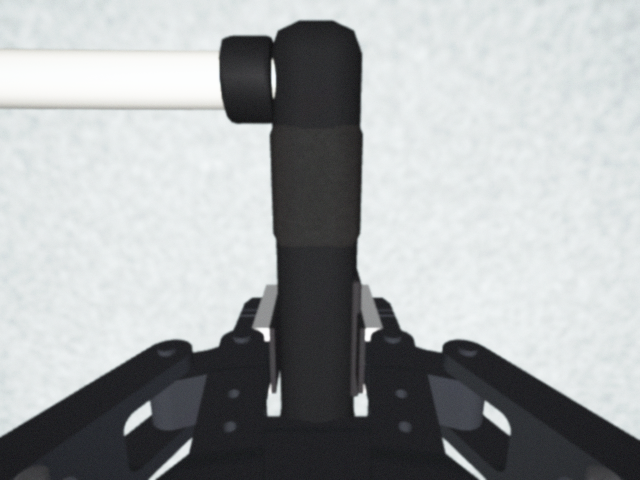

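```bash
python3 - <<'E'
import cv2,numpy as np
a=cv2.imread('pics/a_side.png',0).astype(np.float32)
for n in('s5','s7','s8'):
    b=cv2.imread(f'pics/{n}.png',0).astype(np.float32)
    t=a[392:475,240:395]; # below bar
    r=cv2.matchTemplate(b[382:480,230:405],t,cv2.TM_CCOEFF_NORMED);_,v,_,l=cv2.minMaxLoc(r)
    x,y=l
    sub=lambda m,c,p:(m-p)/(2*(m-2*c+p))
    dx=sub(r[y,x-1],v,r[y,x+1]) if 0<x<r.shape[1]-1 else 0
    dy=sub(r[y-1,x],v,r[y+1,x]) if 0<y<r.shape[0]-1 else 0
    print(n,v,x-10+dx,y-10+dy)
E
```

```text
s5 0.9960234761238098 0.00059035077 0.009660678
s7 0.99542236328125 0.0015435371 0.0064559435
s8 0.9952690601348877 0.004479538 0.0015813817
```

```bash
python3 -m creep '[[0.1,-0.1,-0.6,0,0],[0.1,-0.1,-0.6,0,0],[0.1,-0.1,-0.6,0,0]]' | grep -v ori | tr '\n' ' '
```

```text
t: 10.8 eef_pos: [460.4, -108.6, 38.7] force: [3.7, 3.9, 6.7] width: 25.2
```

TCP stalled at y = -108.6, which is the hard stop, and the trolley shifted by less than 0.01 px. I'll back off 1 mm to the detent, then open.

```bash
python3 -m creep '[[0.1,0.2,1,0,0],[0.1,0.3,1.8,0,0],[0.1,0.3,1.8,0,0],[0.1,0.3,1.8,0,0]]' | grep -v ori | tr '\n' ' '
python3 -m creep '[[0.35,0,0,0,0],[0.35,0,0,0,0],[0.42,0,0,0,0],[0.5,0,0,0,0],[0.6,0,0,0,0],[0.6,0,0,0,0],[0.6,0,0,0,0]]' | grep -v ori | tr '\n' ' '
python3 -c "
from h import *
grabw('w9')"
```

```text
t: 11.13 eef_pos: [460.4, -108.6, 38.7] force: [2.5, 0.5, 7.1] width: 25.3 t: 11.72 eef_pos: [459.5, -107.2, 37.8] force: [-0.1, -0.0, -0.5] width: 51.5 11.7167 [ 459.53180539 -107.19706944   37.7555082 ] 51.499396943507286 [-0.14034022 -0.01135952 -0.53506145]
```

View pics/w9.png

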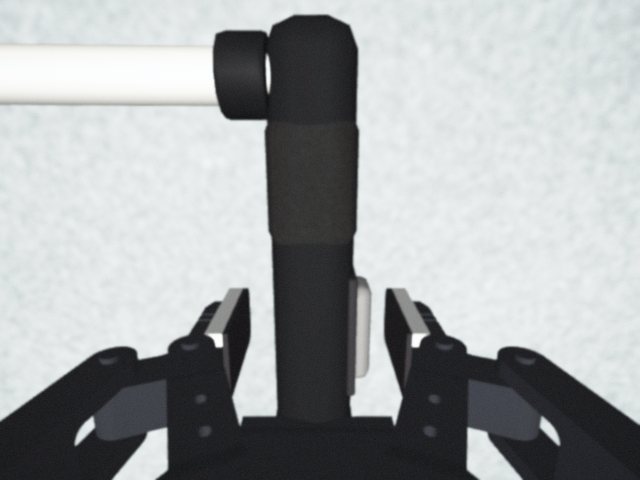

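```bash
cat > m.py <<'E'
from h import *
import sys
d=np.array([-.156,-.988]);u=np.array([.988,-.156]);p=np.array([503.8,170.3])
for n in sys.argv[1:]:
    f=load(f'pics/{n}.npz');g=cv2.cvtColor(f['image'],cv2.COLOR_RGB2GRAY).astype(int)
    r0,r1=dict(w1=(130,180),w2=(135,220)).get(n,(135,235))
    P=[]
    for y in range(r0,r1,4):
        i=np.where(g[y,255:375]<110)[0];P.append((255+(i[0]+i[-1])/2,y))
    W=np.array([onz(f,q,50)[:2] for q in P])-p
    print(n,'mean bar mid d',(W@d).mean(),'slope',np.polyfit(W@u,W@d,1)[0])
E
python3 m.py w1 w2 w3 w4 w5 w6 w7 w8 w9
python3 -c "
from plant import arm
s=arm.state();print(s['orientation'])"
```

```text
w1 mean bar mid d 0.24279441623228623 slope -0.008004370807030729
w2 mean bar mid d -0.14829372876634023 slope -0.0023410913180938525
w3 mean bar mid d -0.12505256636748038 slope -0.0026608690635876375
w4 mean bar mid d -0.15216838882862152 slope -0.0003227134573659062
w5 mean bar mid d 19.986309071065254 slope 0.0005089303909280737
w6 mean bar mid d 101.73704917455342 slope -0.00027116409301797744
w7 mean bar mid d 266.65003825813193 slope -0.0002956036481284123
w8 mean bar mid d 281.1084772978428 slope -0.0023397050531376315
w9 mean bar mid d 278.5326181846257 slope -0.002509002746435814
[[-1.43893057e-03  9.87389716e-01 -1.58301855e-01]
 [ 3.88648184e-04 -1.58301455e-01 -9.87390753e-01]
 [-9.99998889e-01 -1.48231047e-03 -1.55962416e-04]]
```

Bar measured at 278.5 mm, within the lock's play, and the button stands fully proud again, about 19 px compared with 17 px at the start. Next I'll slide 40 mm along the bar and regrip.

```bash
python3 -m creep '[[0.6,0.2,1.3,0,0],[0.6,5,0.5,0,0],[0.6,15,-1,0,0],[0.6,25,-2.6,0,0],[0.6,35,-4.2,0,0],[0.6,39.7,-4.9,0,0],[0.6,39.7,-4.9,0,0],[0.6,39.7,-4.9,0,0]]' | grep -v ori | tr '\n' ' '
python3 -c "
from h import *
grabw('w10')
from plant import arm
f=arm.grab_frame('side');cv2.imwrite('pics/s10.png',cv2.resize(f['image'][180:300,290:460,::-1],None,fx=4,fy=4,interpolation=2))"
```

```text
t: 12.43 eef_pos: [500.3, -112.3, 38.1] force: [-0.4, 0.3, -0.1] width: 51.5 12.4333 [ 500.31904863 -112.26379259   38.07511971] 51.4832326300722 [-0.38669648  0.26955748 -0.0677087 ]
```

View pics/w10.png

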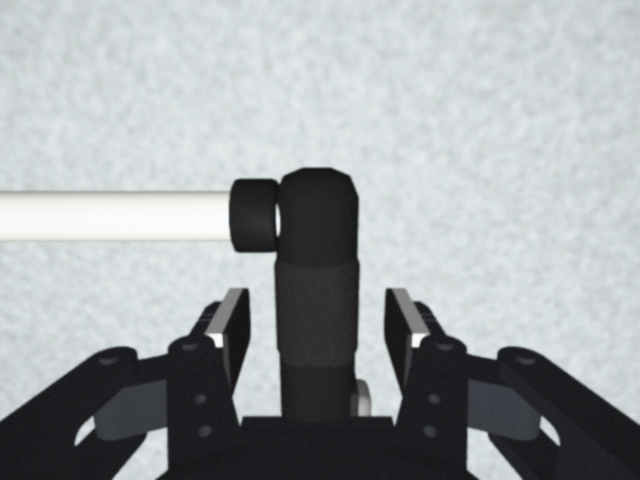

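View pics/s10.png

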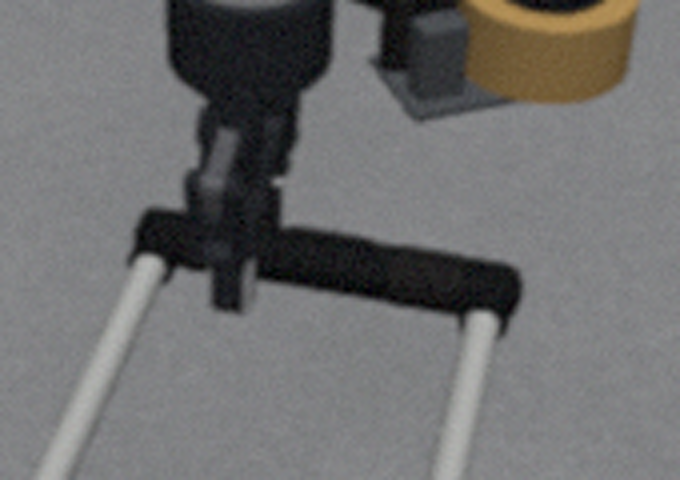

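The jaws straddle the bar's sleeve (rows 262–365) and the button is clear of the pads at (362, 400). Closing now.

```bash
python3 -m creep '[[0.36,0,0,0,0],[0.36,0,0,0,0],[0.36,0,0,0,0],[0.3,0,0,0,0],[0.3,0,0,0,0],[0.1,0,0,0,0],[0.1,0,0,0,0],[0.1,0,0,0,0],[0.1,0,0,0,0],[0.1,0,0,0,0]]' | grep -v ori | tr '\n' ' '
python3 -c "
from h import *
grabw('w11')
from plant import arm
for n in('side','scene'):
  f=arm.grab_frame(n);cv2.imwrite(f'pics/{n}11.png',f['image'][:,:,::-1])"; python3 m.py w10; python3 - <<'E'
import cv2,numpy as np
a=cv2.imread('pics/a_side.png',0);b=cv2.imread('pics/side11.png',0)
r=cv2.matchTemplate(b[382:480,230:405],a[392:475,240:395],cv2.TM_CCOEFF_NORMED);print(cv2.minMaxLoc(r))
E
```

```text
t: 13.37 eef_pos: [500.0, -112.4, 38.6] force: [-2.2, 0.8, 5.5] width: 25.1 13.3667 [ 500.02613102 -112.4104623    38.59666325] 25.063798329373952 [-2.18342777  0.7679286   5.48999491]
(0.41602185368537903, 0.9953277707099915, (20, 0), (10, 10))Traceback (most recent call last):
  File "m.py", line 9, in <module>
    i=np.where(g[y,255:375]<110)[0];P.append((255+(i[0]+i[-1])/2,y))
                                                   ~^^^
IndexError: index 0 is out of bounds for axis 0 with size 0
```

View pics/w11.png

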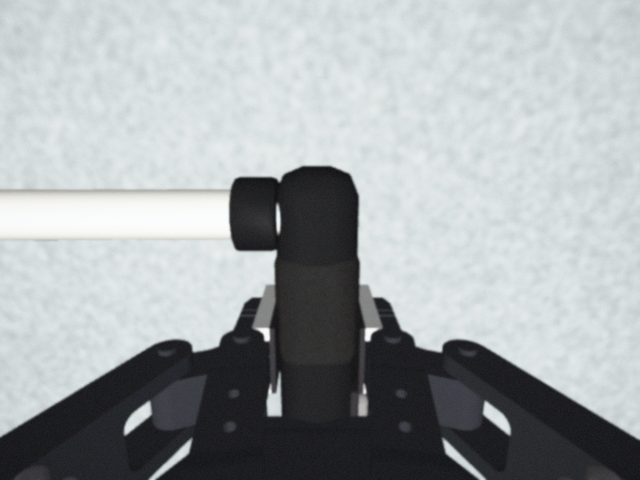

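View pics/scene11.png

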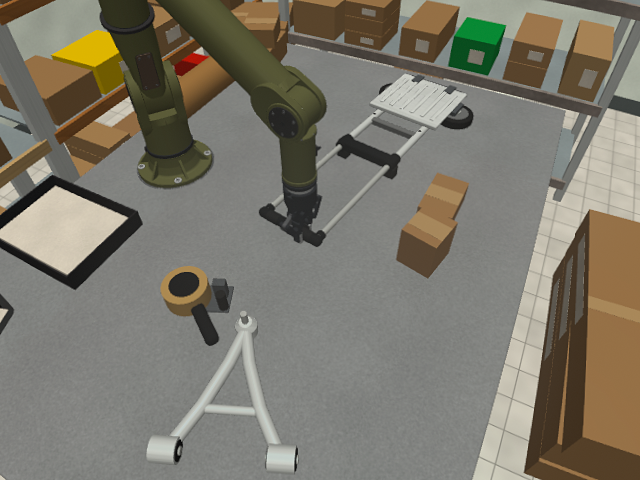

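All else is undisturbed. As a gentle lock test I'll push inward slightly and watch the position and force.

```bash
python3 -m creep '[[0.1,0.1,0.8,0,0],[0.1,0.2,1.5,0,0],[0.1,0.2,1.5,0,0],[0.1,0.2,1.5,0,0]]' | grep -v ori | tr '\n' ' '
python3 -m creep '[[0.1,0.1,0.8,0,0],[0.1,0.2,1.2,0,0],[0.1,0.2,1.2,0,0],[0.1,0.2,1.2,0,0]]' | grep -v ori | tr '\n' ' '
```

```text
t: 13.85 eef_pos: [500.1, -112.0, 38.6] force: [-2.0, -2.2, 5.9] width: 25.3 t: 14.18 eef_pos: [500.1, -111.9, 38.6] force: [-3.6, -4.4, 5.0] width: 25.0
```

```bash
python3 -m creep '[[0.1,0.1,0.7,0,0],[0.1,0.2,1.4,0,0],[0.1,0.2,1.4,0,0],[0.1,0.2,1.4,0,0]]' | grep -v ori | tr '\n' ' '
python3 -m creep '[[0.1,-0.2,-1.5,0,0],[0.1,-0.4,-3,0,0],[0.1,-0.6,-4,0,0],[0.1,-0.6,-4,0,0],[0.1,-0.6,-4,0,0],[0.1,-0.6,-4,0,0]]' | grep -v ori | tr '\n' ' '
python3 - <<'E'
from h import *
grabw('w12')
from plant import arm
f=arm.grab_frame('side');b=cv2.cvtColor(f['image'],cv2.COLOR_RGB2GRAY);a=cv2.imread('pics/a_side.png',0)
cv2.imwrite('pics/s12.png',cv2.resize(f['image'][180:300,290:460,::-1],None,fx=4,fy=4,interpolation=2))
r=cv2.matchTemplate(b[382:480,230:405],a[392:475,240:395],cv2.TM_CCOEFF_NORMED);print(cv2.minMaxLoc(r))
y=x=10;print((r[y,x-1]-r[y,x+1]),(r[y-1,x]-r[y+1,x]))
g=load('pics/w12.npz');gr=cv2.cvtColor(g['image'],cv2.COLOR_RGB2GRAY)
d=np.array([-.156,-.988]);i=[]
for yy in range(200,255,4):
    k=np.where(gr[yy,280:375]<110)[0];i.append((280+k[-1]+.5,yy))
print('bar front d',np.mean([(onz(g,q,50)[:2]-[503.8,170.3])@d for q in i])-13)
E
```

```text
t: 14.52 eef_pos: [500.1, -111.8, 38.6] force: [-3.3, -6.5, 5.1] width: 25.4 t: 15.02 eef_pos: [500.1, -112.1, 38.6] force: [-3.2, 0.5, 5.2] width: 25.1 15.0167 [ 500.06660186 -112.10456359   38.58370105] 25.052701625744373 [-3.21174608  0.51301566  5.21399796]
(0.4167531728744507, 0.9952859282493591, (20, 0), (10, 10))
-0.000669539 -0.0006290078
bar front d 278.19413926549777
```

View pics/w12.png

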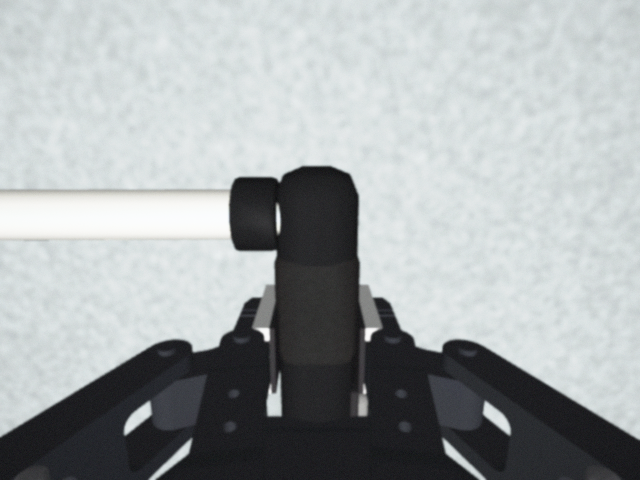

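```bash
python3 -m creep '[[0.1,-0.1,-0.6,0,0],[0.1,-0.2,-1.2,0,0],[0.1,-0.3,-1.8,0,0],[0.1,-0.3,-1.8,0,0],[0.1,-0.3,-1.8,0,0],[0.1,-0.3,-1.8,0,0]]' | grep -v ori | tr '\n' ' '
```

```text
t: 15.62 eef_pos: [499.9, -113.2, 38.6] force: [-1.8, 3.4, 5.9] width: 24.8
```

```bash
python3 -m creep '[[0.1,0,0,0,0],[0.1,0,0,0,0],[0.1,0,0,0,0],[0.1,0,0,0,0]]' | grep -v ori | tr '\n' ' '; python3 - <<'E'
from plant import arm
import cv2
f=arm.grab_frame('side');b=cv2.cvtColor(f['image'],cv2.COLOR_RGB2GRAY);a=cv2.imread('pics/a_side.png',0)
print(cv2.minMaxLoc(cv2.matchTemplate(b[382:480,230:405],a[392:475,240:395],cv2.TM_CCOEFF_NORMED)))
print(arm.close_job())
E
```

```text
t: 15.95 eef_pos: [499.9, -113.2, 38.6] force: [-2.2, 1.7, 5.4] width: 25.0 (0.4161037504673004, 0.9953423142433167, (20, 0), (10, 10))
the job is handed in; nothing more can be done
None
```

The handle is drawn out to the second stop and locked, and the gripper is holding the grip bar about 40 mm to one side of the button. I handed the job in at about 16 s.

**What I did:** I gripped the bar over the button, which pressed the button flush. I then pulled past the first stop to the hard stop, backed off about 1 mm and opened the gripper. The button sprang out, and I slid along the bar and gripped it again.

**Last checks:**
- **Button:** the wrist picture after release showed it standing fully proud. In the last pictures only its edge shows beside the gripper, so I didn't re-measure it after regripping.
- **Lock:** a commanded push of about 4 mm inward moved the bar only about 0.6 mm, against 6.5 N. That is more than the 3 N sliding friction, so the lock is holding.
- **Travel:** the camera put the handle at about 278.2 mm after the push. I then eased it out to about 279.4 mm, a figure taken from the tool position, not a new picture. That is inside the lock's 2 mm of play around 280.
- **Trolley and surroundings:** matching the side picture against the first one showed no measurable shift of the trolley's head. The scene picture taken after regripping showed the cartons, suspension arm and tape dispenser where they were; I judged those by eye.
- **Forces:** every wrist force I read stayed below about 9 N.

None of the checks failed.

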